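# Turn the desk radio up one click

### The job

Switch the desk radio on by pressing its push button right down with a fingertip and letting it spring back, then turn its big knurled volume dial one click clockwise (as seen from above) from where it stands, by fingertip friction alone. Leave the dial resting in that next click, go neither short nor on to a further one, do not shove, tip or lift the radio, and leave the other things on the desk alone.

Things in the scene. Friction and masses are not known exactly. Their poses are not given: they have to be found in the camera images.
- radio: White table radio, loose on rubber feet, about 0.95 kg, 150 (its x) x 240 (its y) x 66 mm high. Origin: centre of its underside; z up, grille on its -x side, roughly towards the robot. On its flat top: the dial (axis at x 0, y -40 mm) and the push button (x 0, y +75 mm). A sideways push of over about 6 N can slide it; pressing down steadies it.
- dial_center (a point): Centre of the flat top face of the volume dial, on its vertical axis, 90 mm above the desk. The dial is a bare aluminium knurled disc, 100 mm across and 22 mm high, too wide to pinch. A closed fingertip pressed on its top (about 5 N, some 35 mm off the axis) drags it round; so does one rubbing on its rim.
- dial_mark (a point): Point on the dial's top face near the outer end of the black pointer line, 45 mm from the axis; it turns with the dial.
- dial (a joint): Turn of the dial in rad, growing clockwise from above. Sprung clicks at about 0, 0.7 and 1.4, each marked by a tick on the case (at 0.7 the pointer lies along the radio's +x); stops 0.1 beyond the outer ones. Starts at rest in the click at 0 or at 0.7. Turning on takes up to 0.06 N m; after 0.35 rad it tips over and pulls itself into the next click, where it stays when let go.
- power_top (a point): Centre of the top of the round white push button (28 mm in diameter, in a grey collar), on the radio's top at its +y end.
- power (a joint): Travel of the push button in m: 0 released, 0.006 fully down, which takes 5 N; it springs back when released.
- house: Loose ornament: a small wooden house, 40 x 50 mm, about 95 mm high. Origin: centre of its underside. To be left alone.
- mug: White ceramic mug, 76 mm across and 85 mm high with a handle. Origin: centre of its underside. To be left alone.
- tealight: Grey concrete tealight cup, 60 mm across, 45 mm high. Origin: centre of its underside. To be left alone.

How it is judged:
By the outcome, as a careful person would: the job done as asked, in the order asked, and still so for the second after the job is handed in, with the robot touching nothing.
It also fails if it takes over 40 s, if anything falls off the work surface, if the arm or the gripper's body presses on something with over 40 N, if the wrist force passes 120 N, or if a joint passes its speed limit or range.

### The arm

A 6-joint arm with a two-finger parallel gripper is mounted at the origin on the work surface. World frame = base frame: x ahead of the robot, y to its left, z up, the work surface at z = 0. Lengths are in mm, angles in rad, forces in N, time in s.
With the tool pointing down it reaches from about 350 to 975 mm from the base axis. Payload 7.1 kg.
Tool frame: the origin (TCP) lies midway between the tips of the shut fingers; the grasp point (between the pads) lies 19 mm behind it (ctrl.grip_depth is the distance from the TCP to the grasp point, in mm); z points along the fingers, y is the line along which they close (so a half turn about z gives the same grasp; the last joint's range is limited). The gripper opens to 88 mm and grips with 3 to 60 N. Pads are 20 mm wide; open, the fingers measure 115 mm over their backs; the gripper's body (75 mm by 178 mm) begins 61 mm behind the grasp point.
Start: joints at [-1.165, 0.423, 1.63, -0, 1.089, -0.019], TCP at [257.602, -569.426, 222.675] pointing down, gripper open.
Joint ranges: [-3, 3], [-0.9, 2.11], [0.09, 2.58], [-1.31, 4.45], [0.11, 2.69], [-2.54, 2.54]. Speed limits (rad/s): [2.39, 2.39, 3.01, 3.14, 3.14, 3.14].

### API

Orientations are given as a rotation vector (axis times angle).
In Python, from workcell import ctrl, cams gives the robot as it stands.
- The arm moves only by the tool move_arm, never from a script. Its argument "steps" is a list of rows, each a list of 3 entries, a list of its own where there are three numbers: the shift along the tool's x, y, z in units of 25 mm (1.0 is 25 mm), then the turn about the tool's z in units of 5 degrees (1.0 is 5 degrees), then the closure, from 0 (fully open) to 1 (shut). A call has 1 to 20 rows; each row shifts and turns the commanded pose from where the row before left it, along the tool's axes as they then stand; what a row does not reach is not made up. A row lasts 1/12 s, in which the tool goes at most 41.7 mm and 7.16 degrees, less where a joint would pass 70% of its speed; a pose out of reach is approached as far as the arm can. A call is refused whole if a number of a shift passes 1 or a number of a turn 1, either way. A call with a gripper value outside its range is refused whole. The fingers move at their own pace and stop on an object; the grip force is fixed at half the most. Time passes only in rows, so rows that do not move let the fingers close. It gives the time, the measured TCP pose, the force, the opening and the grip force at its end, in the units of the state.
- ctrl.get_obs(): the state, without advancing time (a new reading comes with each control period).
- cams.get_image(name): name is "scene" or "top" or "wrist"; returns a dict with "image" (480x640x3 uint8, red, green, blue), "camera_matrix" (3x3 intrinsics, pixels), "k1" (the pictures are not rectified: a ray, as slopes to the right and down, at radius r is drawn at 1 + k1 r^2 times it, then the intrinsics apply), "xyz" and "rotation" of the camera in the world; the wrist camera has in their place "mount" (4x4, takes a point from camera to tool coordinates, whose origin is the TCP and whose axes are the flange's). Camera axes: x right, y down, z forward; pixel columns grow to the right and rows downward; lengths in mm; the calibration is good to about 2 mm. A picture is of the moment at which its call begins: read the wrist's pose just before it. There is no depth.
- ctrl.close_job(): hands the job in; it is judged then, once.
Trained networks look in the newest picture that a camera, given by its name, has taken for a name from the list of things; names that differ only in an ending like _2 or _b are one class to them, and where a whole thing is asked for, a point or a joint stands for the part that bears it (a point fixed in the world has none). Each returns a list of dicts, best first, with "p" (0 to 1); they miss things now and then, are a little off and sometimes report something else, mostly with a low value. They report only what shows in the picture. A call takes as long as a camera call.
- cams.boxes_of(camera, thing): "rect" ([centre column, centre row, width, height] in pixels, round what is visible of it).
- cams.cut_out(camera, thing): "pixels" (480x640 bool, what is visible of it) and "rect" ([centre column, centre row, width, height] in pixels, round what is visible of it).
The state is a dict: "t": time; "qpos": joint angles; "qvel": joint speeds; "joint_torque": joint torques, N m; "ee_pos": TCP position; "orientation": TCP orientation; "ft_force": force on the tool from outside, world axes, zero at the start; "moment": the same for the moment, N m; "width": finger opening in mm; "grasp_force": force on a finger pad.
Only numpy, scipy, OpenCV 4.12 (cv2) and the standard library are available. Lean on these libraries where they do the work, as an engineer would, in place of code of your own. Each camera call takes 0.05 s, during which the arm holds its last target. There are 200 camera calls.

## Working session

There is one attempt and no reset: what is moved stays moved. The work goes in short steps, Python scripts to look and compute and a tool call to move; the robot and the scene stay as the last step left them, time stands still between calls to the robot, and variables do not carry over. Pictures are saved under pics/ and viewed, at most 10 in all, crops included, and the job is handed in when it is done.

Besides the shell and the picture viewer there is one more tool, called after "Call:" by a JSON object that holds its "api" and its "payload". move_arm: Moves the arm, as the interface text tells. Its arguments: {"type":"object","properties":{"steps":{"type":"array"}},"required":["steps"]}

```bash
mkdir -p pics; cat > h.py <<'E'
import numpy as np, cv2
from workcell import ctrl, cams
from scipy.spatial.transform import Rotation as R
def pose(im,obs=None):
    if 'mount' in im:
        T=np.eye(4);T[:3,:3]=R.from_rotvec(obs['orientation']).as_matrix();T[:3,3]=obs['ee_pos']
        T=T@np.array(im['mount']);return T[:3,3],T[:3,:3]
    return np.array(im['xyz']),np.array(im['rotation'])
def pix2plane(im,uv,z,obs=None):
    c,Rm=pose(im,obs);K=np.array(im['camera_matrix']);k=im['k1']
    d=np.linalg.inv(K)@[uv[0],uv[1],1];s=d[:2].copy()
    for _ in range(30): s=d[:2]/(1+k*(s@s))
    w=Rm@[s[0],s[1],1]
    return c+w*(z-c[2])/w[2]
E
python3 - <<'E'
from h import *
o=ctrl.get_obs();print(o['ee_pos'],o['orientation'],o['t'])
for n in ['top','scene']:
    im=cams.get_image(n);cv2.imwrite(f'pics/{n}.png',im['image'][:,:,::-1])
    print(n,im['xyz'],np.array(im['rotation']).tolist() if not 0 else '')
    for t,z in [('radio',66),('dial_center',90),('dial_mark',90),('power_top',72),('house',60),('mug',85),('tealight',45)]:
        for b in cams.boxes_of(n,t)[:2]: print(t,round(b['p'],2),np.round(b['rect']),pix2plane(im,b['rect'][:2],z).round(1))
E
```

```text
[ 257.38038325 -568.92045375  221.89876549] [-3.06952433e+00 -6.61914219e-01  4.93085162e-04] 0.0
top [ 517.66561649   31.7541955  1387.81830836] [-2.1911761046567104, 2.1463564277113045, -0.07354156359823742]Traceback (most recent call last):
  File "<stdin>", line 7, in <module>
  File "h.py", line 14, in pix2plane
    return c+w*(z-c[2])/w[2]
                        ~^^^
IndexError: invalid index to scalar variable.
```

Rotation is a rotation vector.

```bash
sed -i "s/return np.array(im\['xyz'\]),np.array(im\['rotation'\])/return np.array(im['xyz']),R.from_rotvec(im['rotation']).as_matrix()/" h.py
python3 - <<'E'
from h import *
for n in ['top','scene']:
    im=cams.get_image(n);cv2.imwrite(f'pics/{n}.png',im['image'][:,:,::-1])
    for t,z in [('radio',66),('dial_center',90),('dial_mark',90),('power_top',72),('house',60),('mug',85),('tealight',45)]:
        for b in cams.boxes_of(n,t)[:2]: print(n,t,round(b['p'],2),np.round(b['rect']),pix2plane(im,b['rect'][:2],z).round(1))
print(ctrl.get_obs()['t'])
E
```

```text
top radio 0.56 [352. 271. 115.  75.] [570.1  -0.7  66. ]
top radio 0.43 [442. 256.  30.  24.] [ 604.4 -191.    66. ]
top dial_center 0.63 [368. 268.  48.  46.] [575.4 -33.3  90. ]
top dial_mark 0.59 [370. 268.  46.  51.] [575. -36.  90.]
top power_top 0.52 [314. 269.  12.  14.] [571.9  81.4  72. ]
top house 0.93 [444. 255.  32.  26.] [ 608.1 -195.8   60. ]
top house 0.35 [315. 270.  12.  11.] [569.5  79.4  60. ]
top mug 0.94 [254. 258.  40.  50.] [592.7 207.2  85. ]
top tealight 0.73 [389. 209.  22.  25.] [706.3 -78.1  45. ]
top tealight 0.51 [347. 271. 118.  75.] [570.   10.1  45. ]
scene radio 0.72 [333. 259. 145. 111.] [607.9  50.7  66. ]
scene radio 0.71 [249. 212.  29.  46.] [ 629.3 -163.9   66. ]
scene dial_center 0.58 [315. 224.  52.  41.] [581.6 -21.7  90. ]
scene dial_mark 0.85 [317. 224.  54.  41.] [579.2 -19.8  90. ]
scene dial_mark 0.62 [250. 208.  28.  48.] [ 638.2 -146.5   90. ]
scene power_top 0.46 [360. 254.  14.  10.] [569.5  79.1  72. ]
scene house 0.71 [249. 211.  28.  44.] [ 622. -174.   60.]
scene mug 0.84 [420. 311.  55.  73.] [610.5 237.7  85. ]
scene mug 0.49 [361. 252.  18.  13.] [575.1  85.7  85. ]
0.9
```

View pics/top.png

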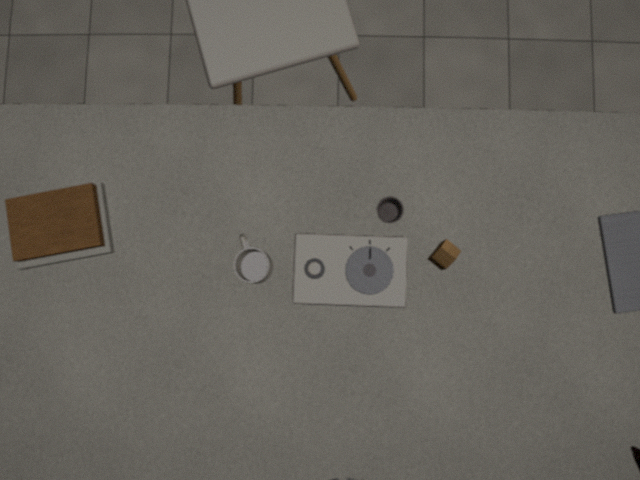

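View pics/scene.png

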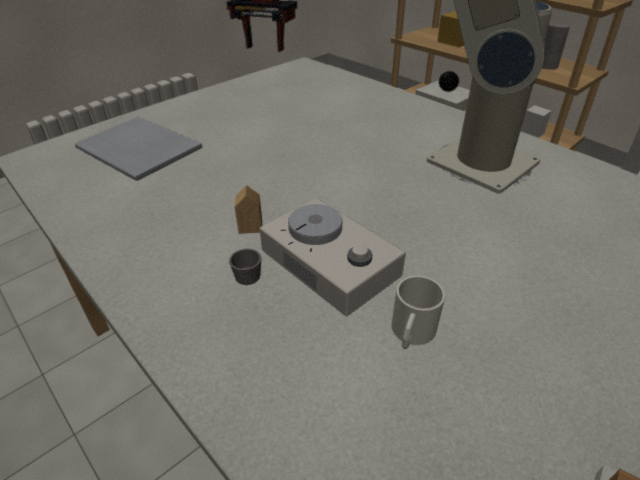

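The dial pointer (370,253) points along +x at the middle tick, so the dial stands at 0.7 and the target is 1.4. The button is at (314,269) in the top view. I'll shut the fingers, square the tool and go above the radio.

Call:
{"api": "move_arm", "payload": {"steps": [[[0,0,0],1,1],[[0,0,0],1,1],[[0,0,0],1,1],[[0,0,0],1,1],[[0,0,0],0.87,1],[[0.5,-1,0],0,1],[[0.5,-1,0],0,1],[[0.5,-1,0],0,1],[[0.5,-1,0],0,1],[[0.5,-1,0],0,1],[[0.5,-1,0],0,1],[[0.5,-1,0],0,1],[[0.5,-1,0],0,1],[[0.5,-1,0],0,1],[[0.5,-1,0],0,1],[[0.5,-1,0],0,1],[[0.5,-1,0],0,1],[[0.5,-1,0],0,1],[[0.5,-1,0],0,1],[[0.5,-1,0],0,1]]}}

```text
t: 2.57
ee_pos: [445.7, -193.2, 222.9]
orientation: [3.141, -0.0, 0.001]
ft_force: [-0.7, -1.1, -0.2]
width: 0.6
grasp_force: 0.0
```

Call:
{"api": "move_arm", "payload": {"steps": [[[0.3,-1,0],0,1],[[0.3,-1,0],0,1],[[0.3,-1,0],0,1],[[0.3,-1,0],0,1],[[0.3,-1,0],0,1],[[0.3,-1,0],0,1],[[0.3,-1,0],0,1],[[0.3,-1,0],0,1],[[0,0,-0.5],0,1],[[0,0,0],0,1],[[0,0,0],0,1]]}}

```text
t: 3.48
ee_pos: [505.6, 5.7, 235.5]
orientation: [3.141, 0.001, 0.002]
ft_force: [0.4, -0.1, 0.1]
width: 0.3
grasp_force: 0.0
```

```bash
python3 - <<'E'
from h import *
o=ctrl.get_obs();im=cams.get_image('wrist');cv2.imwrite('pics/w1.png',im['image'][:,:,::-1])
print(o['ee_pos'],o['orientation'],o['t'],o['width'],o['ft_force'],np.array(im['mount']).round(2).tolist())
for t,z in [('radio',66),('dial_center',90),('dial_mark',90),('power_top',72)]:
    for b in cams.boxes_of('wrist',t)[:2]: print(t,round(b['p'],2),np.round(b['rect']),pix2plane(im,b['rect'][:2],z,o).round(1))
ti=cams.get_image('top')
c=cams.cut_out('top','radio')[0]
r=cv2.minAreaRect(np.argwhere(c['pixels'])[:,::-1].astype(np.float32));print(r)
for p in cv2.boxPoints(r): print(p,pix2plane(ti,p,66).round(1))
E
```

```text
[505.57021015   5.6617372  235.51714166] [3.14143278e+00 9.20614266e-04 2.03709520e-03] 3.4833 0.3146812504667626 [ 0.41199919 -0.10104976  0.09857986] [[-0.0, -0.96, -0.28, 76.86], [1.0, -0.0, -0.0, 0.49], [0.0, -0.28, 0.96, -162.81], [0.0, 0.0, 0.0, 1.0]]
radio 0.61 [323. 138. 300. 190.] [575.2   2.2  66. ]
radio 0.24 [369. 141. 128. 134.] [572.5 -35.1  66. ]
dial_center 0.77 [372. 143. 132. 136.] [572.1 -34.9  90. ]
dial_mark 0.72 [370. 142. 130. 135.] [572.3 -33.4  90. ]
dial_mark 0.57 [ 80. 119. 138. 129.] [591.8 188.2  90. ]
power_top 0.79 [227. 142.  34.  38.] [572.   79.2  72. ]
((349.1875305175781, 269.5932312011719), (113.08589172363281, 70.28205871582031), 1.818303108215332)
[291.55804 302.92245] [499.5 126.6  66. ]
[293.7881  232.67578] [648.8 125.7  66. ]
[406.81702 236.264  ] [ 645.8 -115.2   66. ]
[404.58698 306.51068] [ 497.  -112.1   66. ]
```

View pics/w1.png

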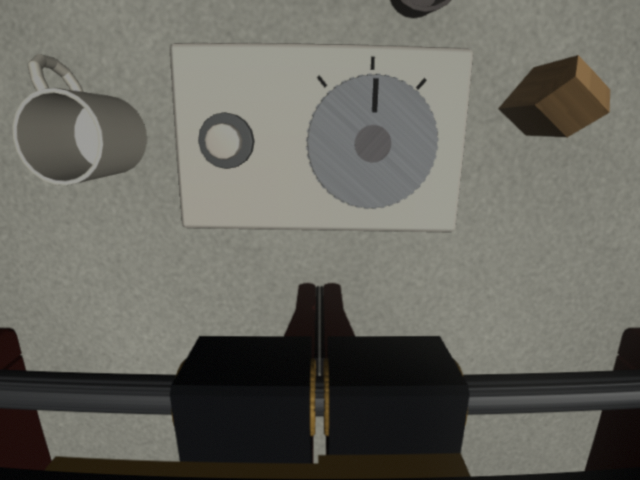

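Wrist view: the pointer (376,80–112) is at the middle tick (373,62), which confirms 0.7. The dial centre is at (372,142), about (572,-35). The white button is at (221,141), about (572,80). I'll go above the button and feel my way down.

Call:
{"api": "move_arm", "payload": {"steps": [[[0.9,-1,0],0,1],[[0.9,-1,0],0,1],[[0.86,-0.97,0],0,1],[[0,0,1],0,1],[[0,0,1],0,1],[[0,0,1],0,1],[[0,0,1],0,1],[[0,0,0.8],0,1],[[0,0,0.4],0,1],[[0,0,0],0,1],[[0,0,0],0,1]]}}

```text
t: 4.75
ee_pos: [571.8, 79.6, 105.2]
orientation: [3.142, -0.001, -0.001]
ft_force: [-0.1, 0.1, -0.4]
width: 0.4
grasp_force: 0.0
```

```bash
python3 - <<'E'
from h import *
o=ctrl.get_obs();im=cams.get_image('wrist');cv2.imwrite('pics/w2.png',im['image'][:,:,::-1])
print(o['ee_pos'],o['ft_force'])
im=cams.get_image('scene');cv2.imwrite('pics/s2.png',cv2.resize(im['image'][150:330,240:460,::-1],None,fx=3,fy=3,interpolation=cv2.INTER_CUBIC))
E
```

```text
[571.81421295  79.5656565  105.20679153] [-0.1009663   0.06580941 -0.38485405]
```

View pics/w2.png

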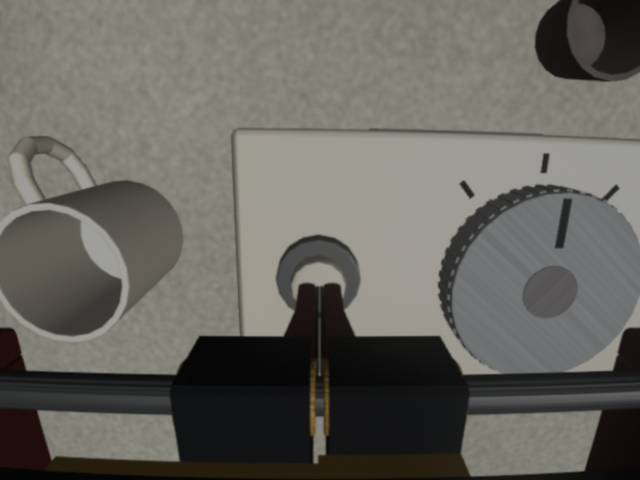

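View pics/s2.png

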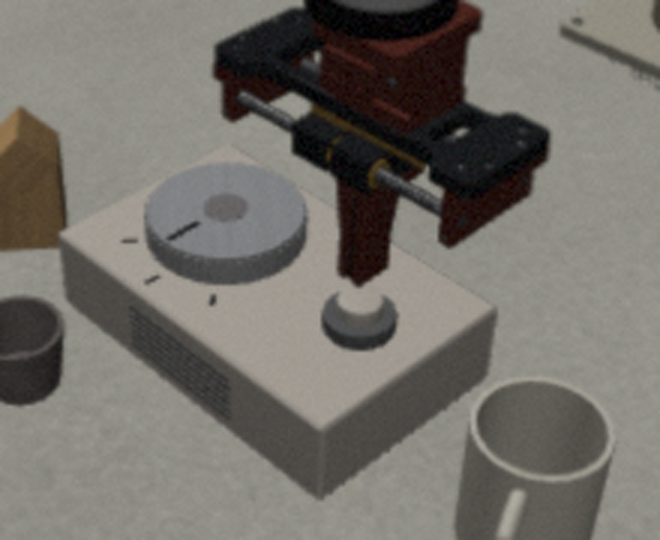

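The fingertip (320,290) is centred on the button's white top (319,275), which is well clear of the collar. Going down gently.

Call:
{"api": "move_arm", "payload": {"steps": [[[0,0,0.2],0,1],[[0,0,0.2],0,1],[[0,0,0.1],0,1],[[0,0,0],0,1]]}}

```text
t: 5.18
ee_pos: [571.4, 79.7, 92.3]
orientation: [3.142, -0.0, -0.001]
ft_force: [0.3, -0.8, -0.0]
width: 0.3
grasp_force: 0.0
```

Call:
{"api": "move_arm", "payload": {"steps": [[[0,0,0.1],0,1],[[0,0,0.08],0,1],[[0,0,0],0,1]]}}

```text
t: 5.43
ee_pos: [571.8, 79.8, 88.0]
orientation: [-3.142, 0.0, -0.0]
ft_force: [-0.0, -0.5, 1.7]
width: 0.4
grasp_force: 0.8
```

Call:
{"api": "move_arm", "payload": {"steps": [[[0,0,0.08],0,1],[[0,0,0],0,1]]}}

```text
t: 5.6
ee_pos: [571.9, 79.8, 86.2]
orientation: [-3.142, 0.0, -0.001]
ft_force: [-0.2, 0.3, 3.0]
width: 0.1
grasp_force: 1.3
```

Call:
{"api": "move_arm", "payload": {"steps": [[[0,0,0.08],0,1],[[0,0,0],0,1]]}}

```text
t: 5.77
ee_pos: [571.9, 79.8, 84.2]
orientation: [-3.142, 0.0, -0.001]
ft_force: [0.3, 0.0, 4.7]
width: 0.0
grasp_force: 1.9
```

Call:
{"api": "move_arm", "payload": {"steps": [[[0,0,0.06],0,1],[[0,0,0],0,1]]}}

```text
t: 5.93
ee_pos: [571.9, 79.8, 82.7]
orientation: [-3.142, 0.0, -0.001]
ft_force: [-0.6, -0.3, 5.5]
width: 0.2
grasp_force: 2.3
```

Call:
{"api": "move_arm", "payload": {"steps": [[[0,0,0.05],0,1],[[0,0,0],0,1]]}}

```text
t: 6.1
ee_pos: [571.9, 79.8, 82.2]
orientation: [-3.142, 0.0, -0.001]
ft_force: [-2.9, -0.2, 11.3]
width: 0.4
grasp_force: 5.3
```

Call:
{"api": "move_arm", "payload": {"steps": [[[0,0,0.04],0,1],[[0,0,0],0,1]]}}

```text
t: 6.27
ee_pos: [572.0, 79.8, 82.1]
orientation: [-3.142, 0.0, -0.001]
ft_force: [-5.7, -0.6, 19.5]
width: 0.1
grasp_force: 9.4
```

The button bottomed out at z≈82.2, where the force jumped to 19 N. I'll release it and move over the dial's near side.

Call:
{"api": "move_arm", "payload": {"steps": [[[0,0,-0.3],0,1],[[0,0,-0.5],0,1],[[0,0,-0.6],0,1],[[-0.4,1,0],0,1],[[-0.4,1,0],0,1],[[-0.4,1,0],0,1],[[-0.23,1,0],0,1],[[0,1,0],0,1],[[0,0.11,0.4],0,1],[[0,0,0.3],0,1],[[0,0,0],0,1],[[0,0,0],0,1]]}}

```text
t: 7.27
ee_pos: [535.3, -47.0, 97.1]
orientation: [-3.141, -0.001, 0.003]
ft_force: [-1.2, -1.2, -0.7]
width: 0.3
grasp_force: 0.0
```

```bash
python3 - <<'E'
from h import *
o=ctrl.get_obs();im=cams.get_image('wrist');cv2.imwrite('pics/w3.png',im['image'][:,:,::-1])
print(o['ee_pos'],o['ft_force'])
for t,z in [('dial_center',90),('power_top',89)]:
    for b in cams.boxes_of('wrist',t)[:1]: print(t,round(b['p'],2),np.round(b['rect']),pix2plane(im,b['rect'][:2],z,o).round(1))
E
```

```text
[535.33414823 -47.01855134  97.10021571] [-1.21189903 -1.17229223 -0.71521245]
dial_center 0.95 [292. 214. 229. 222.] [575.7 -35.7  90. ]
power_top 0.75 [ 52. 217.  66.  59.] [575.1  74.3  89. ]
```

View pics/w3.png

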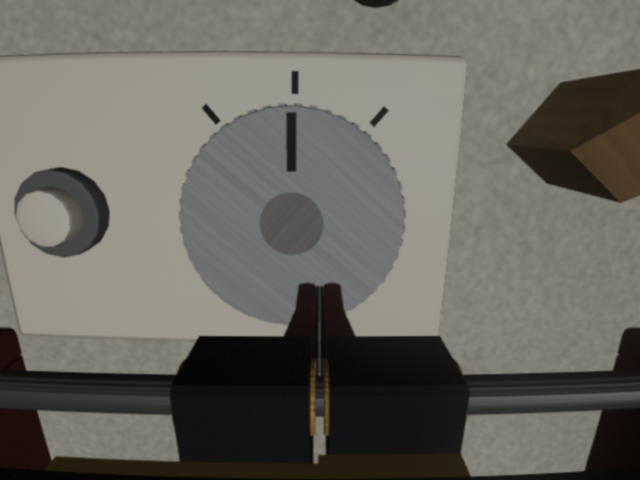

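The button has sprung back. The hub is at (291,223), the pointer (291,113–170) is still at the middle tick, and the fingertip (320,290) is over the near part of the dial. Now pressing.

Call:
{"api": "move_arm", "payload": {"steps": [[[0,0,0.15],0,1],[[0,0,0.1],0,1],[[0,0,0],0,1]]}}

```text
t: 7.67
ee_pos: [535.6, -47.6, 91.2]
orientation: [-3.141, -0.001, 0.001]
ft_force: [-0.2, -0.2, 0.8]
width: 0.4
grasp_force: 0.0
```

Call:
{"api": "move_arm", "payload": {"steps": [[[0,0,0.04],0,1],[[0,0,0],0,1]]}}

```text
t: 7.83
ee_pos: [535.9, -47.9, 90.5]
orientation: [-3.142, 0.0, 0.0]
ft_force: [-1.0, -0.5, -0.8]
width: 0.3
grasp_force: 0.0
```

Call:
{"api": "move_arm", "payload": {"steps": [[[0,0,0.04],0,1],[[0,0,0],0,1]]}}

```text
t: 8.0
ee_pos: [536.1, -48.1, 90.3]
orientation: [3.141, -0.0, 0.0]
ft_force: [-2.1, -0.4, 6.1]
width: 0.3
grasp_force: 2.9
```

Call:
{"api": "move_arm", "payload": {"steps": [[[0,0,0.03],0,1],[[0,0,0],0,1]]}}

```text
t: 8.17
ee_pos: [536.1, -48.2, 90.1]
orientation: [3.141, -0.0, 0.0]
ft_force: [-3.7, -0.1, 12.2]
width: 0.1
grasp_force: 6.4
```

Call:
{"api": "move_arm", "payload": {"steps": [[[-0.03,-0.08,0],0,1],[[-0.03,-0.08,0],0,1],[[-0.02,-0.08,0],0,1],[[0,0,0],0,1]]}}

```text
t: 8.5
ee_pos: [535.1, -42.3, 90.2]
orientation: [3.141, -0.0, 0.004]
ft_force: [-1.1, -2.1, 9.8]
width: 0.5
grasp_force: 4.7
```

Call:
{"api": "move_arm", "payload": {"steps": [[[-0.02,-0.08,0],0,1],[[-0.01,-0.08,0],0,1],[[0,-0.08,0],0,1],[[0,-0.08,0],0,1],[[0,0,0],0,1]]}}

```text
t: 8.92
ee_pos: [534.6, -34.2, 90.2]
orientation: [3.141, -0.0, 0.005]
ft_force: [0.9, -2.1, 8.4]
width: 0.3
grasp_force: 4.5
```

```bash
python3 - <<'E'
from h import *
o=ctrl.get_obs();im=cams.get_image('wrist');cv2.imwrite('pics/w4.png',im['image'][:,:,::-1])
print(o['ee_pos'],o['ft_force'],o['t'])
E
```

```text
[534.6329532  -34.21668913  90.23843261] [ 0.86615936 -2.0505401   8.37101591] 8.9167
```

View pics/w4.png

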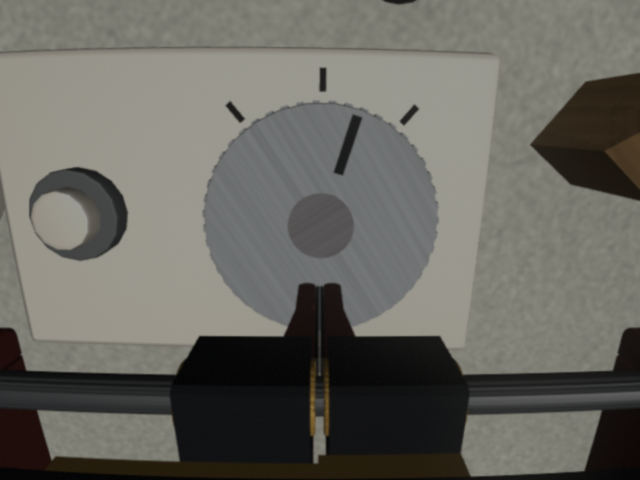

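The dial has turned about 0.32 rad: hub (321,225), pointer tip (357,117). There was little slip and the radio hasn't moved. I'll go on about 0.25 rad, then lift and let the spring finish.

Call:
{"api": "move_arm", "payload": {"steps": [[[0.01,-0.08,0],0,1],[[0.01,-0.08,0],0,1],[[0.02,-0.08,0],0,1],[[0.02,-0.08,0],0,1],[[0.03,-0.08,0],0,1],[[0,0,0],0,1],[[0,0,-0.1],0,1],[[0,0,-0.3],0,1],[[0,0,-0.6],0,1],[[-0.2,0,-1],0,1],[[-0.2,0,-1],0,1],[[-0.2,0,-1],0,1],[[0,0,0],0,1],[[0,0,0],0,1]]}}

```text
t: 10.13
ee_pos: [521.2, -24.1, 190.5]
orientation: [3.141, -0.001, 0.005]
ft_force: [0.3, -0.0, -1.2]
width: 0.7
grasp_force: 0.0
```

```bash
python3 - <<'E'
from h import *
im=cams.get_image('wrist');o=ctrl.get_obs();cv2.imwrite('pics/w5.png',im['image'][:,:,::-1])
print(o['ee_pos'],o['ft_force'],o['t'])
E
```

```text
[520.44250207 -24.05111984 189.29825906] [ 0.13179156  0.0612192  -0.02615455] 10.1833
```

View pics/w5.png

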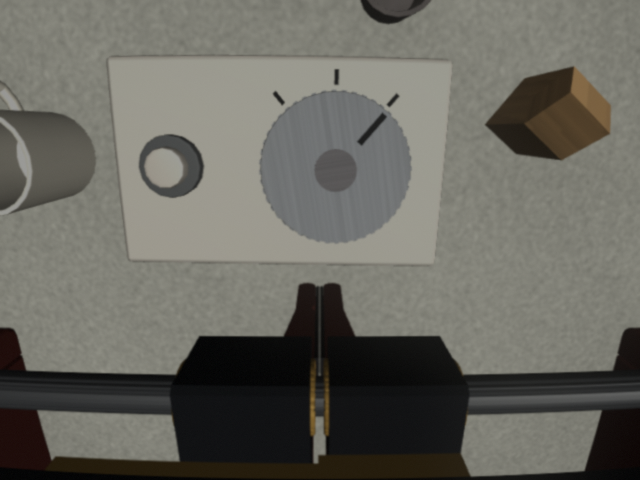

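The pointer, from hub (335,170) to tip (384,116), is at about 0.72 rad and lines up with the third tick (393,100). The radio hasn't moved, the button is up and the arm is clear. Handing in.

```bash
python3 -c "
from workcell import ctrl
print(ctrl.close_job())"
```

```text
the job is handed in; nothing more can be done
None
```

I pressed the radio's button fully down and it sprang back, then turned the dial one click clockwise from 0.7 to the click at 1.4. The last picture shows it resting there and the radio where it was; the job is handed in.

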